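Free the pellet press's ratchet pawl and lower the die

ROBOT

A 6-joint arm with a two-finger parallel gripper is mounted at the origin on a cart in front of the work surface, level with it; the furniture and walls round the work are solid. World frame = base frame: x ahead of the robot, y to its left, z up, the work surface at z = 0. Lengths are in mm, angles in rad, forces in N, time in s.
With the tool pointing down it reaches from about 350 to 975 mm from the base axis. Payload 7.1 kg.
Tool frame: the origin (TCP) lies between the finger pads; the fingertips stand 19 mm ahead of it and the grasp point (between the pads) is the TCP; y points along the fingers, z is the direction in which the jaws open and shut, and the axes are right-handed (so a half turn about y gives the same grasp; the last joint's range is limited). The gripper opens to 88 mm and grips with 3 to 60 N. Pads are 20 mm wide; open, the fingers measure 115 mm over their backs; the gripper's body (75 mm by 178 mm) begins 61 mm behind the grasp point.
Start: joints at [-1.18, 0.423, 1.63, -0, 1.089, -0.019], TCP at [249.032, -573.226, 241.675] pointing down, gripper open.
Joint ranges: [-3, 3], [-0.9, 2.11], [0.09, 2.58], [-1.31, 4.45], [0.11, 2.69], [-2.54, 2.54]. Speed limits (rad/s): [2.39, 2.39, 3.01, 3.14, 3.14, 3.14].

INTERFACE

Orientations are given as a rotation vector (axis times angle).
In Python, from workcell import ctrl gives the robot as it stands.
- The arm moves only by the tool servo_tool, never from a script. Its argument "moves" is text: rows parted by semicolons, each of 6 numbers parted by spaces: the shift along the world's x, y, z in m, then the turn, a rotation vector about the world's x, y, z in degrees. A call has 1 to 8 rows; each row is the pose to reach, as a shift and turn from the pose commanded when the call began; what a row does not reach only later rows make up. A row lasts 1/8 s, in which the tool goes at most 62.5 mm and 10.7 degrees, less where a joint would pass 70% of its speed; a pose out of reach is approached as far as the arm can. A call with a gripper value outside its range is refused whole. "hand" is the closure in counts, from 0 (fully open) to 255 (shut), set as the call begins (left out, the last holds). The fingers move at their own pace and stop on an object; the grip force is fixed at half the most. Time passes only in rows, so rows that repeat a pose let the fingers close. It gives the time, the measured TCP pose, the force and the opening at its end, in the units of the state.
- ctrl.get_obs(): the state, without advancing time (a new reading comes with each control period).
- ctrl.get_image(name): name is "scene" or "top"; returns a dict with "pixels" (384x512x3 uint8, red, green, blue), "depth" (384x512 float32, mm along the optical axis (not along the pixel's ray), 0 where there is no reading), "vertical_fov" (degrees; the focal length in pixels is half the picture's height over the tangent of half this angle, whatever the lens; pixels are square), "cx", "cy" (the principal point, pixels), "xyz" and "attitude" of the camera in the world. Camera axes: x right, y up, looking along -z (the intrinsics and any distortion apply to the point x, -y, -z); pixel columns grow to the right and rows downward; lengths in mm; the calibration is good to about 2 mm. A picture is of the moment at which its call begins.
- ctrl.close_job(): hands the job in, once; it reports no verdict.
The state is a dict: "t": time; "qpos": joint angles; "qvel": joint speeds; "joint_torque": joint torques, N m; "ee_pos": TCP position; "orientation": TCP orientation; "ft_force": force on the tool from outside, world axes, zero at the start; "moment": the same for the moment, N m; "width": finger opening in mm.
Only numpy, scipy, OpenCV 4.12 (cv2) and the standard library are available. Lean on these libraries where they do the work, as an engineer would, in place of code of your own. Each camera call takes 0.05 s, during which the arm holds its last target.

TASK

The infrared pellet in the bench press is finished. With the release bar in the gripper, reach in under the clear pinch guard from below and throw the ratchet pawl up and over until it leans away from the ram and stays there; keep the fingers themselves off the pawl. Then lay the bar back down flat on the worktop, clear of the press, and press the platen gently down by its side handle until it is fully down on its stop, with the die still standing upright in the middle and nothing else knocked about.

Things in the scene. Friction and masses are not known exactly. Their poses are not given: they have to be found in the camera images.
- press: fixed grey bench press, a C-frame 160 mm deep, 150 mm wide, 400 mm tall; its open front with the clear guard faces its own -x. Origin: footprint centre at worktop level; x to the back, z up; all works lie on its middle plane y = 0. Foot 22 mm thick, x -85 to +75 mm; painted ram guide up to z = 118 mm, front face x = -45 mm; head above the die from z = 330 mm, y -40 to +40 mm
- guard_edge (a point): middle of the underside of the pinch guard (press x -105, z 142 mm): a 10 mm steel stay with a clear plate above it up to z 206 mm, between two cheek plates (inner faces at y -33 and +33 mm, x -108 to -32 mm, z 128 to 168 mm). Below it the front is open: the bar passes here
- ram_face (a point): on the crests of the steel ram's saw-tooth rack (22 mm wide), some way below the pawl's nose, at press x -20, z 150 mm: a bar pushed in under the pawl touches the ram here; draw it back some 7 mm before lifting, or it catches under the next tooth
- pawl (a joint): gravity pawl, a dark steel yoke 65 mm long, 0.16 kg, no spring, hinged on stub pins along y at press x -53, z 140 mm. 0 rad: leaning in at 55 degrees above level, its nose under a ram tooth, so the platen cannot go down. Grows as it is lifted up and over to the front; upright at 0.61; past about 0.70 it falls by itself to its stop at 1.134; before 0.55 it falls back in
- pawl_bar (a point): middle of the pawl's round cross bar (10 mm thick, along y, 30 mm from the hinge; moves with the pawl). Its two legs leave a 32 mm gap in y, open between hinge and cross bar; a nose 20 mm wide runs on from it to the ram. A bar lifting it from below must slope up towards the ram by 28 to 40 degrees: flatter it meets the guard, steeper its rear end meets the worktop
- release_bar: loose steel bar, 180 mm long, 0.14 kg, lying on the right: a dark handle 14 mm square and 75 mm long, then a bright round shank 10 mm thick, its last 10 mm tapering to 6 mm. Origin on the underside of the handle, 55 mm from the handle's end and near the bar's centre of mass; x points along the bar to the tip, z up
- bar_grip (a point): on the bar's axis, 7 mm above the body origin: where to grip (14 mm wide across the bar)
- bar_tip (a point): the tip of the release bar, 125 mm from bar_grip along its x
- platen (a joint): steel platen (93 x 100 mm, 16 mm thick) with the ram under it, sliding straight down: 0 m as found, up; 0.040 m fully down on its stop. Held by the pawl at 0 (it goes down less than 2 mm while the pawl is in). With the pawl clear it stays where it is left by friction, and pressing it down takes 5 to 15 N
- platen_top (a point): centre of the platen's top, 238 mm above the worktop while the platen is up
- handle_top (a point): top of the black round grip on the platen's side handle (20 mm thick, 42 mm long, along the press's y; it sticks out on the press's +y side), over the grip's middle, at x = -10, y = +121 mm on the press and 240 mm above the worktop while the platen is up; press it straight down here
- die: loose steel pellet die standing on the platen, 38 mm thick, 80 mm tall, 0.58 kg: base, body and plunger in one. Origin at the centre of its underside, z up
- weigh_boat: loose white weighing boat, 56 mm square, 15 mm tall, in front of the worktop's middle; a bystander
- kbr_bottle: loose white bottle with a red cap, 48 mm thick, 110 mm tall, to the right; a bystander
- spatula: loose steel micro spatula, 171 mm long, lying to the right front; a bystander
Not all that is in view belongs to the job. Leave any orange look-alike of the die alone.

How it is judged:
By the outcome, as a careful person would: the job done as asked, in the order asked, and still so for the second after the job is handed in, with the robot touching nothing.
It also fails if it takes over 72 s, if anything falls off the work surface, if the arm or the gripper's body presses on something with over 40 N, if the wrist force passes 120 N, or if a joint passes its speed limit or range.

## Working session

There is one attempt and no reset: what is moved stays moved. The work goes in short steps, Python scripts to look and compute and a tool call to move; the robot and the scene stay as the last step left them, time stands still between calls to the robot, and variables do not carry over. Pictures are saved under pics/ and viewed, and the job is handed in when it is done.

Besides the shell and the picture viewer there is one more tool, called as name(argument=value, ...), one argument or row to a line, values as JSON. servo_tool: Moves the arm, as the interface text tells. Its arguments: {"type":"object","properties":{"moves":{"type":"string"},"hand":{"type":"number"}},"required":["moves"]}

```bash
ls; mkdir -p pics; cat > h.py <<'E'
import numpy as np, cv2
from scipy.spatial.transform import Rotation as R
from workcell import ctrl
def grab(n,tag):
    im=ctrl.get_image(n); np.savez(f'{tag}.npz',**{k:np.array(v) for k,v in im.items()})
    cv2.imwrite(f'pics/{tag}.png',im['pixels'][:,:,::-1]); return im
E
python3 - <<'E'
from h import *
for n in('scene','top'):
    im=grab(n,n+'0'); print({k:v for k,v in im.items() if k not in('pixels','depth')})
print(ctrl.get_obs())
E
```

```text
pics
{'vertical_fov': 51.3314900849337, 'cx': 250.58220499073866, 'cy': 195.67012730397576, 'xyz': array([ 188.13878367, -985.5752548 ,  736.83499047]), 'attitude': array([ 0.91182929, -0.19367082, -0.4453133 ])}
{'vertical_fov': 56.795056785039165, 'cx': 254.80915284440306, 'cy': 188.72617950018756, 'xyz': array([ 377.0413296 , -297.88960389,  993.72870451]), 'attitude': array([ 0.16510193, -0.13454947, -1.59183468])}
{'t': 0.1, 'qpos': array([-1.17996560e+00,  4.23753688e-01,  1.63057773e+00,  7.61590139e-06,
        1.08864964e+00, -1.89974405e-02]), 'qvel': array([-2.53234733e-04, -1.97110483e-03, -3.46391397e-03,  8.15889400e-05,
       -1.68973267e-04,  5.15826801e-04]), 'joint_torque': array([-2.69568991e-04, -5.45615923e+01, -2.74325591e+01,  6.45622518e-02,
        1.88040454e-02, -3.29484919e-05]), 'ee_pos': array([ 248.87899339, -572.79431989,  241.00021667]), 'orientation': array([-0.4150643 ,  1.99730592, -1.9945218 ]), 'ft_force': array([ 0.05308409, -0.13552567,  0.30746938]), 'moment': array([ 0.00725654, -0.00852813, -0.04232627]), 'width': 87.25079195862419}
```

View pics/scene0.png

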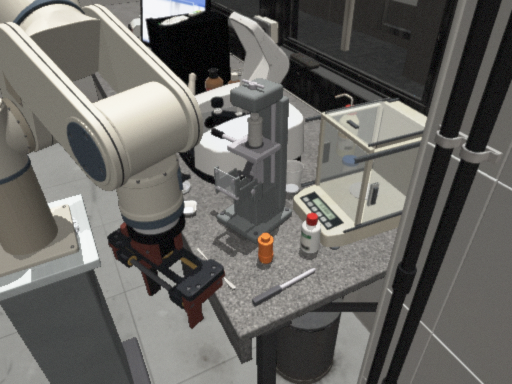

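View pics/top0.png

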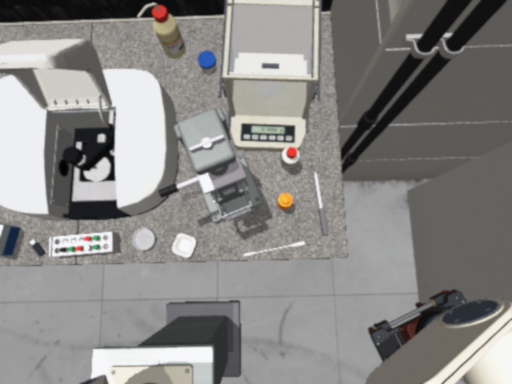

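```bash
cat >> h.py <<'E'
def cloud(tag):
    d=np.load(f'{tag}.npz'); D=d['depth']; H,W=D.shape
    f=H/2/np.tan(np.radians(float(d['vertical_fov']))/2)
    v,u=np.mgrid[:H,:W]
    x=(u-d['cx'])/f*D; y=-(v-d['cy'])/f*D
    P=np.stack([x,y,-D],-1)@R.from_rotvec(d['attitude']).as_matrix().T+d['xyz']
    P[D==0]=np.nan
    return P
def proj(tag,p):
    d=np.load(f'{tag}.npz'); f=384/2/np.tan(np.radians(float(d['vertical_fov']))/2)
    q=(np.atleast_2d(p)-d['xyz'])@R.from_rotvec(d['attitude']).as_matrix()
    return np.stack([d['cx']+f*q[:,0]/-q[:,2], d['cy']-f*q[:,1]/-q[:,2]],-1)
def crop(tag,x0,y0,x1,y1,s,out):
    im=cv2.imread(f'pics/{tag}.png')[y0:y1,x0:x1]
    im=cv2.resize(im,None,fx=s,fy=s,interpolation=cv2.INTER_CUBIC)
    for x in range((x0+9)//10*10,x1,10): cv2.putText(im,str(x),((x-x0)*s,8),0,.3,(255,0,255),1); cv2.line(im,((x-x0)*s,10),((x-x0)*s,14),(255,0,255),1)
    for y in range((y0+9)//10*10,y1,10): cv2.putText(im,str(y),(0,(y-y0)*s+4),0,.3,(255,0,255),1)
    cv2.imwrite(f'pics/{out}.png',im)
E
python3 - <<'E'
from h import *
crop('scene0',190,70,330,310,2,'a'); 
crop('scene0',200,70,320,170,6,'a1'); crop('scene0',200,150,330,250,6,'a2')
crop('top0',155,95,345,265,4,'b')
P=cloud('top0'); S=cloud('scene0')
for (u,v) in [(320,210),(318,180),(200,250),(283,230),(300,60),(207,145),(195,185),(172,190),(285,200),(291,155),(184,246)]: print('top',u,v,P[v,u].round(0))
for (u,v) in [(268,294),(300,277),(310,240),(255,90),(255,148),(230,133),(265,240),(350,330)]: print('sc',u,v,S[v,u].round(0))
E
```

```text
top 320 210 [ 501. -460.   13.]
top 318 180 [ 589. -462.   -3.]
top 200 250 [ 400. -125.   -0.]
top 283 230 [ 449. -357.   -0.]
top 300 60 [ 792. -390.  292.]
top 207 145 [ 573. -205.  396.]
top 195 185 [ 584. -110.    1.]
top 172 190 [ 525. -105.  239.]
top 285 200 [ 521. -360.   80.]
top 291 155 [ 634. -378.  108.]
top 184 246 [412. -81.   1.]
sc 268 294 [ 472. -471.   13.]
sc 300 277 [ 564. -461.   11.]
sc 310 240 [ 630. -400.   50.]
sc 255 90 [ 577. -218.  384.]
sc 255 148 [ 572. -224.  239.]
sc 230 133 [602.   1. 167.]
sc 265 240 [ 521. -368.   73.]
sc 350 330 [1067. -186. -899.]
```

View pics/b.png

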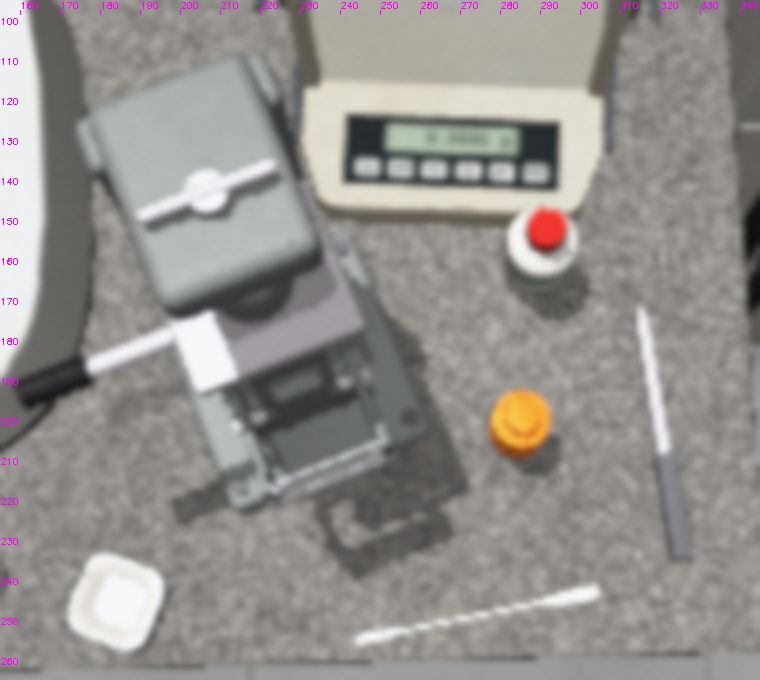

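View pics/a1.png

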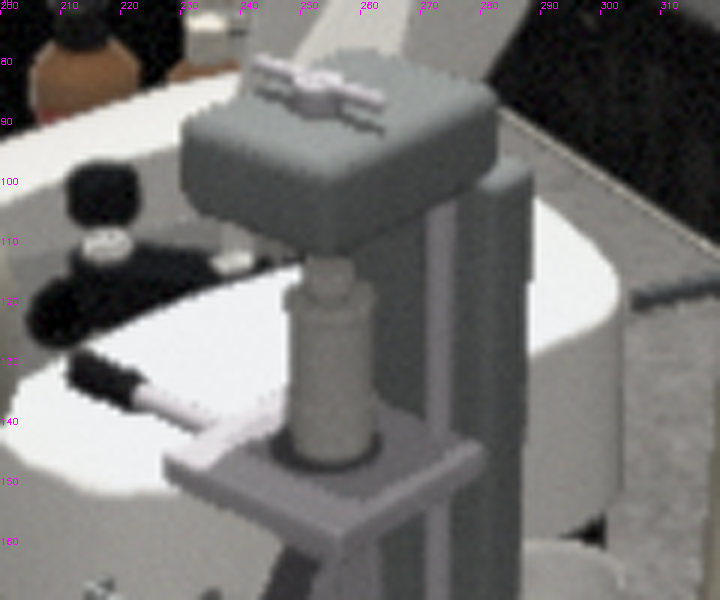

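View pics/a2.png

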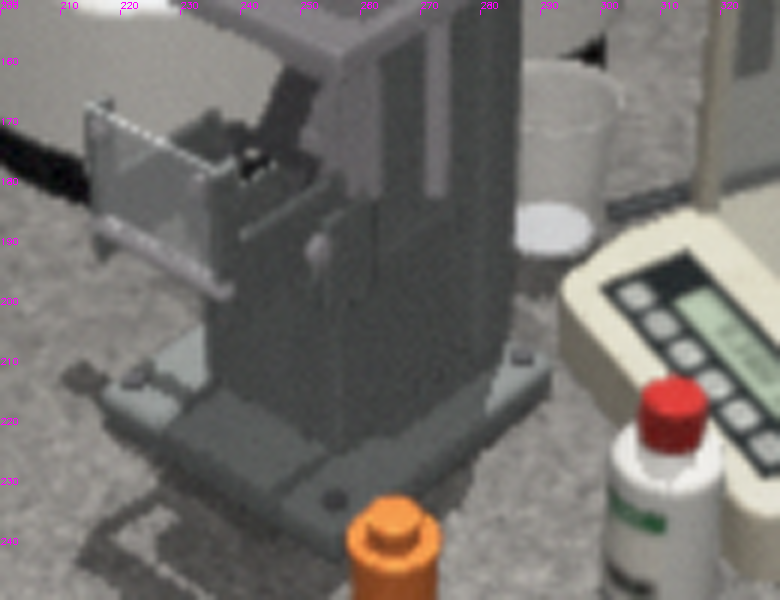

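```bash
python3 - <<'E'
from h import *
P=cloud('top0'); S=cloud('scene0')
def sel(Q,lo,hi):
    m=(Q[...,2]>lo)&(Q[...,2]<hi)&(Q[...,0]>380)&(Q[...,0]<720)&(Q[...,1]>-400)&(Q[...,1]<0)
    return m
for nm,Q in(('top',P),('sc',S)):
  for lo,hi in((16,28),(228,246),(370,410)):
    m=sel(Q,lo,hi).astype(np.uint8)
    n,l,st,c=cv2.connectedComponentsWithStats(m)
    for i in range(1,n):
        if st[i,4]<40: continue
        p=Q[l==i]; r=cv2.minAreaRect(p[:,:2].astype(np.float32))
        print(nm,lo,hi,st[i],'z',np.median(p[:,2]).round(1),'rect',np.round(r[0],1),np.round(r[1],1),round(r[2],1))
E
```

```text
top 16 28 [250 149  32   3  41] z 20.6 rect [ 675.4 -314.5] [88.4  2.1] 86.5
top 16 28 [238 153  25  54 437] z 21.8 rect [ 593.9 -260.1] [157.5  31.7] 20.6
top 16 28 [198 181  24  42 277] z 21.5 rect [ 536.1 -152.9] [125.6  26.1] 20.8
top 16 28 [220 194  29  21 304] z 22.1 rect [ 522. -222.] [31.8 73.9] 20.3
top 228 246 [ 158  138   88   60 1195] z 237.5 rect [ 562.1 -160.3] [ 97.3 192.5] 21.5
top 370 410 [ 177  108   58   65 2422] z 383.6 rect [ 589.6 -199.2] [104.4  79.9] 20.6
sc 16 28 [ 217  204   75   36 1046] z 22.2 rect [ 571.8 -206.7] [159.6 151.1] 21.1
sc 16 28 [258 251  15  10  61] z 22.5 rect [ 518.5 -369.3] [19.6 36.6] 50.8
sc 228 246 [ 210  128   78   35 1004] z 238.0 rect [ 574.4 -157.5] [124.1 192.4] 20.4
sc 370 410 [230  78  53  26 873] z 383.7 rect [ 589.2 -201.6] [106.7  79.4] 20.9
```

```bash
python3 - <<'E'
from h import *
P=cloud('top0'); S=cloud('scene0')
def comp(nm,Q,lo,hi,x0,x1,y0,y1):
    m=(Q[...,2]>lo)&(Q[...,2]<hi)&(Q[...,0]>x0)&(Q[...,0]<x1)&(Q[...,1]>y0)&(Q[...,1]<y1)
    p=Q[m]; 
    if len(p)<5: print(nm,'few'); return
    r=cv2.minAreaRect(p[:,:2].astype(np.float32))
    print(nm,len(p),'z',np.percentile(p[:,2],[5,50,95]).round(1),'rect',np.round(r[0],1),np.round(r[1],1),round(r[2],1),'mean',p.mean(0).round(1), 'ext',p.min(0).round(0),p.max(0).round(0))
    c=p[:,:2]-p[:,:2].mean(0); w,v=np.linalg.eigh(c.T@c); d=v[:,1]*np.sign(v[0,1]); print('   yaw',np.degrees(np.arctan2(d[1],d[0])).round(2))
for nm,Q in(('top',P),('sc',S)):
    comp(nm+' bar',Q,4,20,400,660,-510,-430)
    comp(nm+' barhandle',Q,11,20,400,660,-510,-430)
    comp(nm+' orange',Q,40,120,480,560,-400,-320)
    comp(nm+' orangetop',Q,75,90,480,560,-400,-320)
    comp(nm+' bottle',Q,30,130,590,680,-430,-340)
    comp(nm+' boat',Q,5,30,370,460,-140,-40)
    comp(nm+' spat',Q,2,20,380,480,-440,-230)
    comp(nm+' grip',Q,205,260,480,560,-118,-70)
    comp(nm+' die',Q,245,330,480,660,-300,-120)
o=R.from_rotvec(ctrl.get_obs()['orientation']).as_matrix(); print(o.round(3))
E
```

```text
top bar 302 z [ 4.6 11.9 15.6] rect [ 529.2 -466.3] [251.2  69.5] 0.5 mean [ 510.8 -462.1   11.3] ext [ 403. -500.    4.] [ 655. -430.   18.]
   yaw 4.13
top barhandle 186 z [11.3 13.3 15.8] rect [ 521.7 -459.9] [176.1  14.5] 7.0 mean [ 496.9 -463.5   13.4] ext [ 435. -476.   11.] [ 610. -449.   18.]
   yaw 6.19
top orange 172 z [53.6 69.1 81.4] rect [ 524.2 -359.7] [34.4 35.3] 87.7 mean [ 523.7 -359.2   70.5] ext [ 507. -377.   41.] [ 542. -342.   83.]
   yaw -34.12
top orangetop 57 z [77.  79.9 81.8] rect [ 525.  -360.3] [18.6 21.1] 0.5 mean [ 525.1 -359.8   79.7] ext [ 516. -371.   76.] [ 534. -350.   83.]
   yaw -83.02
top bottle 400 z [ 37.4  78.5 110.2] rect [ 649.6 -374.8] [69.4 60.3] 89.2 mean [ 644.4 -375.1   75.2] ext [ 619. -410.   30.] [ 680. -341.  115.]
   yaw 15.32
top boat 221 z [ 5.7 12.3 16.1] rect [418.3 -77.6] [65.6 59.6] 68.9 mean [415.9 -78.9  11.5] ext [ 385. -115.    5.] [447. -43.  18.]
   yaw -53.15
top spat 400 z [2.1 2.9 5. ] rect [ 430.2 -335.3] [209.3  99.6] 89.8 mean [ 426.1 -334.3    3.2] ext [ 380. -440.    2.] [ 480. -231.    8.]
   yaw 88.97
top gri
[... 1067 characters left out ...]
  113.]
   yaw -18.44
sc boat 80 z [ 5.5 11.2 16.7] rect [425.3 -85.8] [58.7 39.4] 75.1 mean [429.4 -76.9  11.2] ext [ 401. -115.    5.] [446. -54.  19.]
   yaw 83.22
sc spat 301 z [2.1 2.8 5.7] rect [ 430.5 -335.3] [ 98.4 208.6] 0.2 mean [ 430.  -340.8    3.1] ext [ 381. -440.    2.] [ 480. -231.    8.]
   yaw -87.31
sc grip 100 z [225.9 236.5 240.9] rect [525.3 -97.7] [17.7 45.8] 20.4 mean [522.9 -98.7 235.1] ext [ 510. -118.  222.] [538. -77. 242.]
   yaw -66.67
sc die 1215 z [249.9 287.9 321.7] rect [ 608.1 -213.9] [70.7 84.7] 36.9 mean [ 611.8 -213.4  286.7] ext [ 562. -236.  245.] [ 660. -160.  330.]
   yaw -10.15
[[-0.917 -0.001  0.398]
 [-0.398  0.001 -0.917]
 [-0.    -1.    -0.001]]
```

servo_tool(
  moves="0.06 0.03 -0.02 0 0 -5; 0.12 0.06 -0.05 0 0 -10; 0.18 0.085 -0.08 0 0 -14; 0.23 0.107 -0.12 0 0 -17.5; 0.23 0.107 -0.12 0 0 -17.5; 0.23 0.107 -0.12 0 0 -17.5",
  hand=120,
)

```text
t: 0.85
ee_pos: [479.7, -464.2, 119.5]
orientation: [-0.119, 2.17, -2.164]
ft_force: [-0.4, -0.4, 0.2]
width: 46.3
```

```bash
python3 - <<'E'
from h import *
print(R.from_rotvec(ctrl.get_obs()['orientation']).as_matrix().round(3))
grab('scene','s1'); crop('s1',180,170,340,310,5,'s1c')
E
```

```text
[[-0.994 -0.003  0.107]
 [-0.107  0.003 -0.994]
 [ 0.002 -1.    -0.003]]
```

View pics/s1c.png

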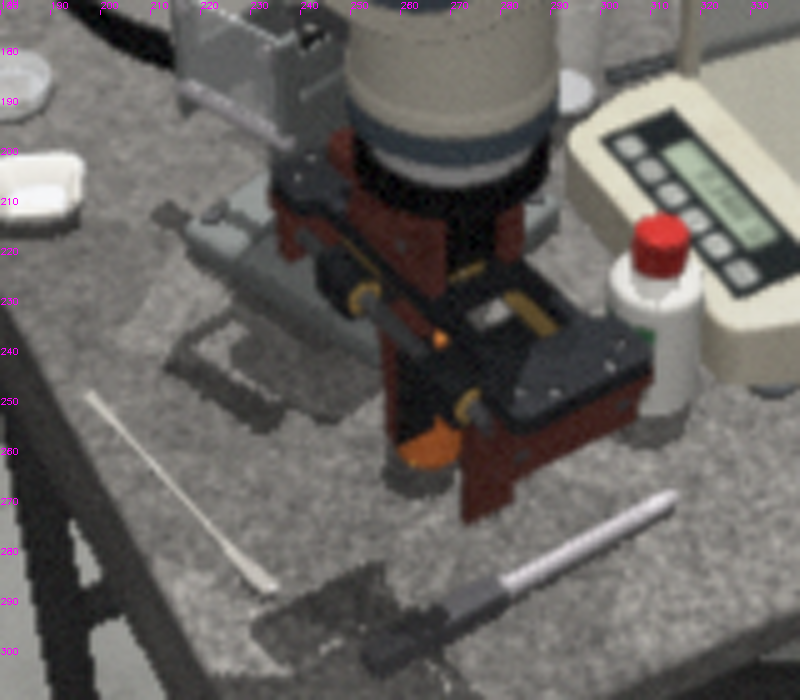

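servo_tool(
  moves="0 -0.0015 -0.03 0 0 0; 0 -0.0015 -0.06 0 0 0; 0 -0.0015 -0.08 0 0 0; 0 -0.0015 -0.09 0 0 0; 0 -0.0015 -0.095 0 0 0; 0 -0.0015 -0.097 0 0 0; 0 -0.0015 -0.097 0 0 0",
)

```text
t: 1.78
ee_pos: [479.3, -468.0, 25.2]
orientation: [-0.113, 2.167, -2.168]
ft_force: [0.4, 0.7, -0.5]
width: 46.5
```

```bash
python3 - <<'E'
from h import *
grab('scene','s2'); crop('s2',180,170,340,310,5,'s2c')
E
```

```text
(no output)
```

View pics/s2c.png

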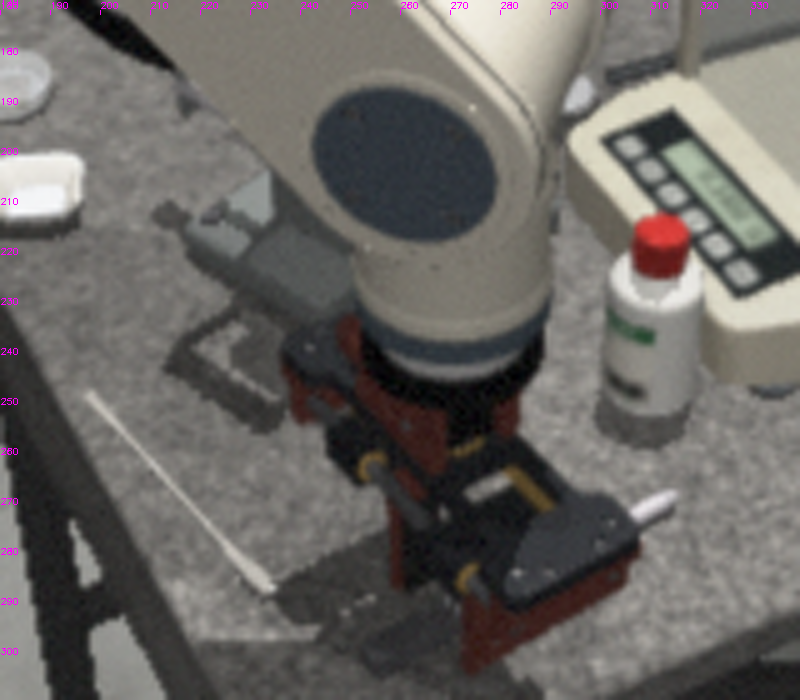

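servo_tool(
  moves="0 0.0015 -0.0025 0 0 0; 0 0.0015 -0.0025 0 0 0",
)

```text
t: 2.08
ee_pos: [479.0, -466.0, 22.2]
orientation: [-0.114, 2.168, -2.168]
ft_force: [-0.5, 0.3, 0.6]
width: 46.6
```

servo_tool(
  moves="0 0 0 0 0 0; 0 0 0 0 0 0; 0 0 0 0 0 0; 0 0 0 0 0 0; 0 0 0 0 0 0; 0 0 0 0 0 0",
  hand=255,
)

```text
t: 2.82
ee_pos: [479.1, -466.3, 22.2]
orientation: [-0.113, 2.168, -2.168]
ft_force: [0.5, -1.0, 0.7]
width: 13.8
```

```bash
cat >> h.py <<'E'
YAW=np.radians(20.8); O=np.array([576.5,-204.9,0])
xp=np.array([np.cos(YAW),np.sin(YAW),0]); yp=np.array([-np.sin(YAW),np.cos(YAW),0])
def w(x,y,z): return O+x*xp+y*yp+np.array([0,0,z])
def pr(p): d=np.asarray(p)-O; return np.array([d@xp,d@yp,d[2]])
def Rdes(pitch):  # tool with -x along bar
    p=np.radians(pitch); b=np.cos(p)*xp+np.array([0,0,np.sin(p)]); a=np.sin(p)*xp-np.array([0,0,np.cos(p)])
    return R.from_matrix(np.stack([-b,a,np.cross(-b,a)],1))
E
python3 - <<'E'
from h import *
o=ctrl.get_obs(); Rc=R.from_rotvec(o['orientation'])
print(o['qpos'].round(3))
for p in(0,15,34): print(p,np.degrees((Rdes(p)*Rc.inv()).as_rotvec()).round(1))
for t in((-145,90),(-125,121),(-100,122),(-60,138),(-27,153)):
    print(t,w(t[0]-118.7,0,t[1]-61.9).round(1))
E
```

```text
[-0.79   0.767  1.615 -0.     0.759  0.677]
0 [ 0.   0.  14.8]
15 [  3.5 -14.6  14.7]
34 [  7.9 -33.2  14.4]
(-145, 90) [ 330.  -298.5   28.1]
(-125, 121) [ 348.7 -291.4   59.1]
(-100, 122) [ 372.1 -282.6   60.1]
(-60, 138) [ 409.4 -268.4   76.1]
(-27, 153) [ 440.3 -256.6   91.1]
```

servo_tool(
  moves="0 0 0.02 0 0 0; 0 0 0.05 0 0 0; 0 0 0.09 0 0 0; 0 0 0.12 0 0 0; -0.04 0.015 0.12 2 -7 4; -0.08 0.04 0.12 3.5 -14.6 9; -0.11 0.07 0.11 5.5 -23 12; -0.13 0.1 0.1 7.9 -33.2 14.4",
)

```text
t: 3.82
ee_pos: [360.0, -379.9, 126.9]
orientation: [0.126, 1.917, -1.727]
ft_force: [0.0, 0.5, -2.0]
width: 13.7
```

```bash
python3 - <<'E'
from h import *
o=ctrl.get_obs(); print(o['qpos'].round(2),o['ee_pos'],o['ft_force'])
grab('scene','s3'); crop('s3',130,120,330,310,4,'s3c')
E
```

```text
[-1.09  0.47  2.01  0.72  0.75 -0.41] [ 359.98483436 -379.94802691  126.94808993] [ 1.28564101e-03  5.49464106e-01 -2.00503692e+00]
```

View pics/s3c.png

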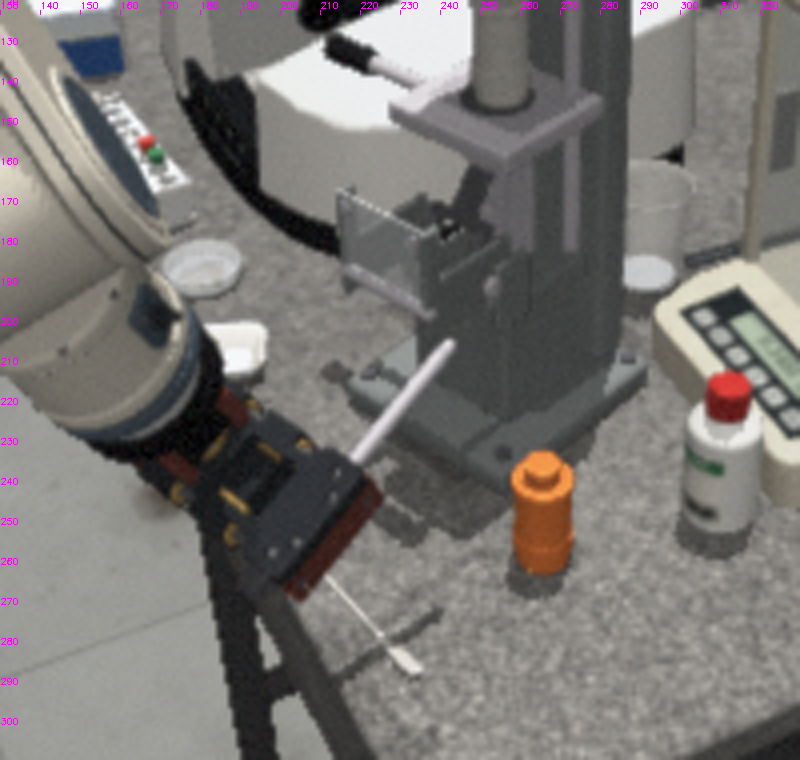

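servo_tool(
  moves="0 0 0 0 0 0; 0 0 0 0 0 0; 0 0 0 0 0 0",
)

```text
t: 4.25
ee_pos: [361.5, -380.7, 125.9]
orientation: [0.122, 1.921, -1.728]
ft_force: [-0.4, -0.3, -1.9]
width: 14.0
```

```bash
cat >> h.py <<'E'
def fitbar(tag,o):
    # shank points near predicted bar, cylinder axis estimate via extents
    Rc=R.from_rotvec(o['orientation']).as_matrix(); t=o['ee_pos']
    Q=cloud(tag); L=(Q-t)@Rc   # tool coords
    m=(L[...,0]<-25)&(L[...,0]>-150)&(abs(L[...,2])<20)&(abs(L[...,1]-15)<25)
    p=L[m]; W=Q[m]
    return p,W
E
python3 - <<'E'
from h import *
o=ctrl.get_obs(); Rc=R.from_rotvec(o['orientation'])
print(o['ee_pos'],'press',pr(o['ee_pos']).round(1)); print('err to 34',np.degrees((Rdes(34)*Rc.inv()).as_rotvec()).round(2))
for n in('scene','top'):
    grab(n,n+'4'); p,W=fitbar(n+'4',o); print(n,len(p))
    if len(p)<20: continue
    print('tool min x',p[:,0].min().round(1), np.percentile(p[:,0],[1,50]).round(1))
    for lo in range(-140,-25,20):
        q=p[(p[:,0]>=lo)&(p[:,0]<lo+20)]
        if len(q): print(lo,len(q),q.mean(0).round(1),q.min(0).round(1),q.max(0).round(1))
E
```

```text
[ 361.49829674 -380.74086324  125.87781106] press [-263.4  -88.   125.9]
err to 34 [ 1.19 -7.3   1.26]
scene 167
tool min x -134.1 [-133.6  -89.2]
-140 25 [-126.8   12.2    0.7] [-134.1    9.2   -4.8] [-120.4   17.5    4.7]
-120 38 [-109.8   11.5    1.4] [-119.6    7.9   -4.5] [-100.4   17.     5.5]
-100 40 [-90.1  11.7   1.2] [-99.7   8.4  -4.6] [-80.6  17.2   6. ]
-80 38 [-69.9  11.2   1.1] [-79.7   8.3  -4.4] [-60.2  15.    5.5]
-60 26 [-53.9  11.9   0.6] [-59.8   6.2  -5.9] [-48.2  15.6   5.5]
top 194
tool min x -134.4 [-133.9  -79.7]
-140 27 [-127.5   13.1   -1.6] [-134.4   10.    -5.9] [-120.5   16.9    3.5]
-120 35 [-110.3   12.1   -1.7] [-119.2    8.9   -6.4] [-101.    15.9    3.6]
-100 34 [-90.5  12.   -1.9] [-99.7   9.1  -6.3] [-80.3  15.9   3.6]
-80 33 [-70.1  11.6  -2.4] [-79.7   8.   -6.6] [-60.3  15.8   2.2]
-60 32 [-49.6  11.5  -2.3] [-59.3   7.5  -6.6] [-40.7  15.3   2.5]
-40 33 [-31.5  10.8  -2.5] [-39.9   6.6  -8.5] [-25.2  17.1   4.1]
```

servo_tool(
  moves="-0.01 0.03 -0.02 1.2 -7.3 1.3; -0.02 0.06 -0.045 1.2 -7.3 1.3; -0.027 0.084 -0.06 1.2 -7.3 1.3; -0.027 0.084 -0.067 1.2 -7.3 1.3; -0.027 0.084 -0.067 1.2 -7.3 1.3; -0.027 0.084 -0.067 1.2 -7.3 1.3",
)

```text
t: 5.1
ee_pos: [334.2, -297.6, 58.6]
orientation: [0.214, 1.841, -1.646]
ft_force: [-0.2, 0.4, -1.3]
width: 13.8
```

```bash
cat > st.py <<'E'
from h import *
o=ctrl.get_obs(); Rc=R.from_rotvec(o['orientation']); M=Rc.as_matrix()
tip=o['ee_pos']+15*M[:,1]-133.5*M[:,0]
print('q',o['qpos'].round(2),'ee',o['ee_pos'].round(1),'press',pr(o['ee_pos']).round(1),'TIP press',pr(tip).round(1),'F',o['ft_force'].round(1),'w',round(o['width'],1))
b=-M[:,0]; print('bar pitch',np.degrees(np.arcsin(b[2])).round(1),'yaw rel',np.degrees(np.arctan2(b@yp,b@xp)).round(1),'roll z',M[2,2].round(3))
E
python3 st.py; python3 -c "
from h import *
grab('scene','s5'); crop('s5',130,120,330,310,4,'s5c')"
```

```text
q [-1.13  0.58  2.22  1.17  0.65 -0.99] ee [ 334.2 -297.6   58.6] press [-259.4   -0.6   58.6] TIP press [-140.4   -0.6  120.9] F [-0.2  0.4 -1.3] w 13.8
bar pitch 34.0 yaw rel -0.0 roll z 0.0
```

View pics/s5c.png

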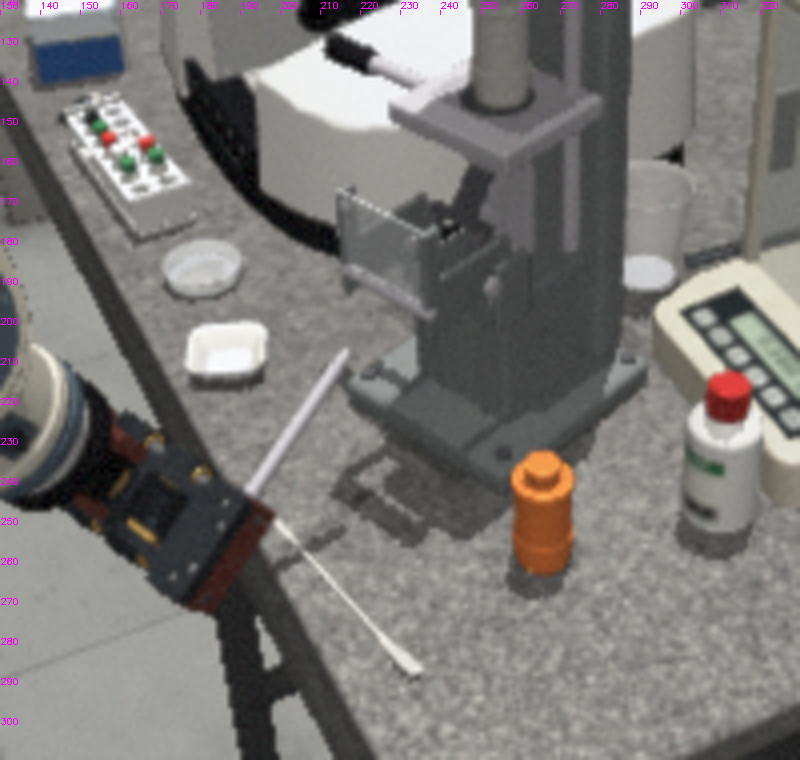

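servo_tool(
  moves="0.019 0.0075 0.001 0 0 0; 0.038 0.015 0.002 0 0 0; 0.057 0.022 0.009 0 0 0; 0.0755 0.029 0.0175 0 0 0; 0.0755 0.029 0.0175 0 0 0; 0.0755 0.029 0.0175 0 0 0",
)

```text
t: 5.9
ee_pos: [408.7, -267.2, 75.7]
orientation: [0.213, 1.843, -1.644]
ft_force: [-0.2, -0.2, -0.4]
width: 13.9
```

```bash
python3 st.py; python3 -c "
from h import *
grab('scene','s6'); crop('s6',180,120,310,270,5,'s6c'); grab('top','t6'); crop('t6',180,140,300,270,5,'t6c')"
```

```text
q [-0.93  0.55  2.19  1.23  0.61 -0.84] ee [ 408.7 -267.2   75.7] press [-179.     1.4   75.7] TIP press [-60.    1.3 138. ] F [-0.2 -0.2 -0.4] w 13.9
bar pitch 34.0 yaw rel -0.1 roll z -0.002
```

View pics/s6c.png

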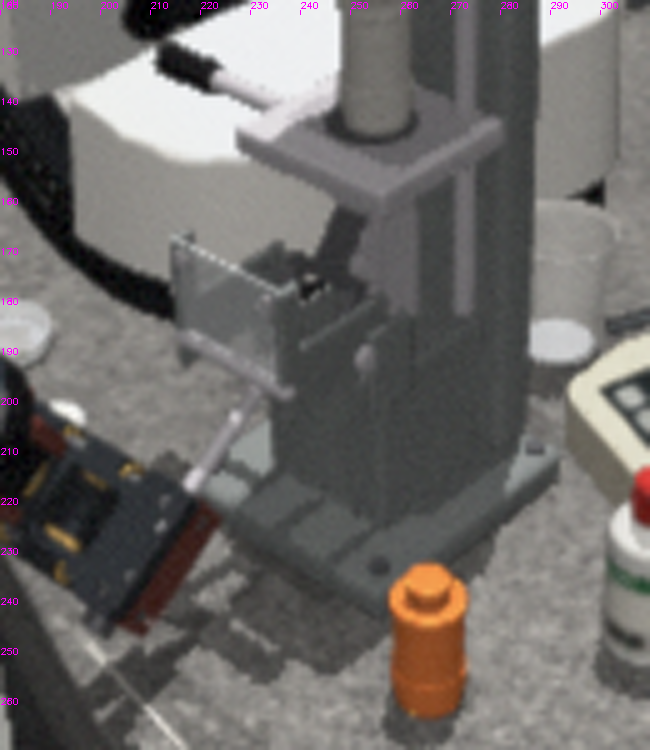

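View pics/t6c.png

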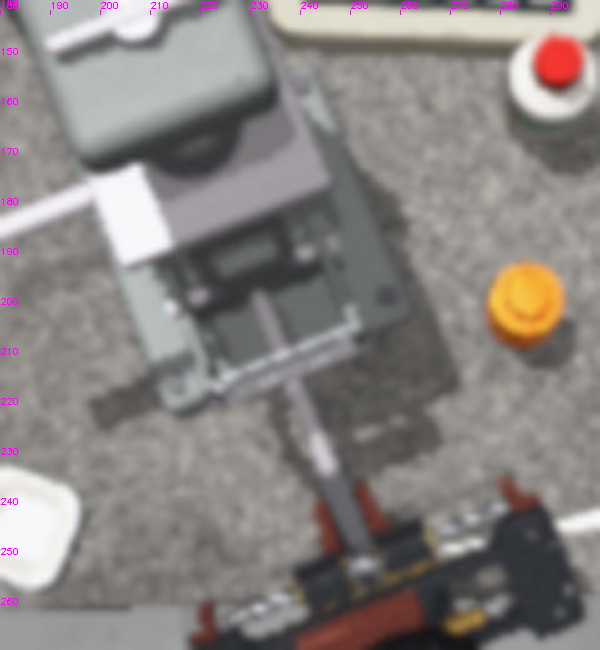

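servo_tool(
  moves="0.01 0.003 0.005 0 0 0; 0.02 0.0065 0.01 0 0 0; 0.026 0.009 0.0125 0 0 0; 0.031 0.0105 0.015 0 0 0; 0.031 0.0105 0.015 0 0 0; 0.031 0.0105 0.015 0 0 0",
)

```text
t: 6.75
ee_pos: [439.7, -256.3, 90.5]
orientation: [0.213, 1.844, -1.644]
ft_force: [0.1, 0.2, -1.5]
width: 13.7
```

```bash
python3 st.py; python3 -c "
from h import *
grab('scene','s7'); crop('s7',190,130,290,220,7,'s7c'); grab('top','t7'); crop('t7',190,150,270,230,8,'t7c')"
```

```text
q [-0.86  0.52  2.16  1.21  0.6  -0.73] ee [ 439.7 -256.3   90.5] press [-146.1    0.6   90.5] TIP press [-27.1   0.4 152.7] F [ 0.1  0.2 -1.5] w 13.7
bar pitch 34.0 yaw rel -0.1 roll z -0.003
```

View pics/s7c.png

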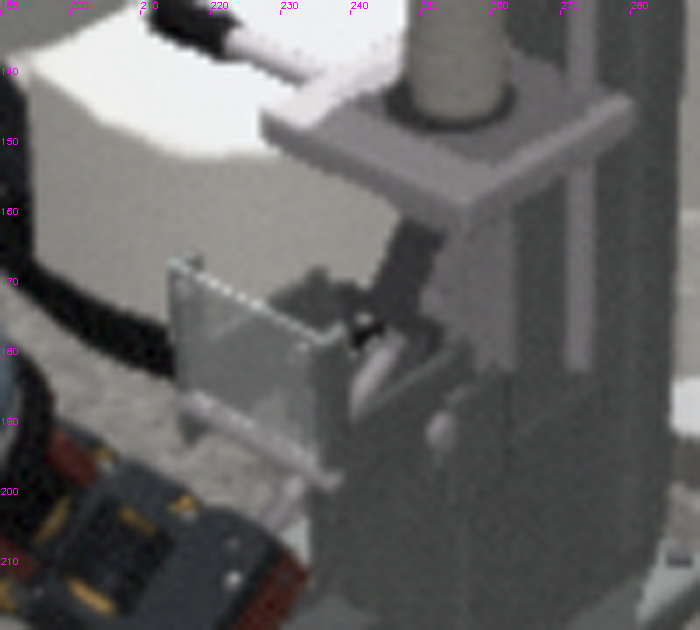

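View pics/t7c.png

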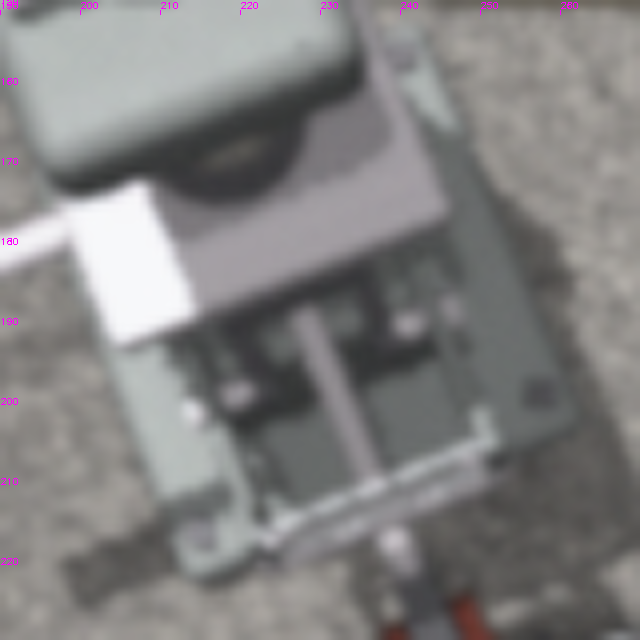

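servo_tool(
  moves="0.002 0.0007 0 0 0 0; 0.004 0.0014 0 0 0 0; 0.0055 0.002 0 0 0 0; 0.0055 0.002 0 0 0 0",
)

```text
t: 7.35
ee_pos: [445.4, -254.3, 90.6]
orientation: [0.214, 1.844, -1.644]
ft_force: [0.1, 0.4, -0.7]
width: 13.7
```

servo_tool(
  moves="0.0015 0.0005 0 0 0 0; 0.0015 0.0005 0 0 0 0",
)

```text
t: 7.6
ee_pos: [446.9, -253.9, 90.6]
orientation: [0.214, 1.844, -1.644]
ft_force: [0.0, -0.1, -1.5]
width: 14.1
```

servo_tool(
  moves="0.0015 0.0005 0 0 0 0; 0.0015 0.0005 0 0 0 0",
)

```text
t: 7.85
ee_pos: [448.3, -253.4, 90.6]
orientation: [0.214, 1.844, -1.644]
ft_force: [-0.5, 0.5, -0.9]
width: 13.5
```

servo_tool(
  moves="0.0015 0.0005 0 0 0 0; 0.0015 0.0005 0 0 0 0",
)

```text
t: 8.1
ee_pos: [449.8, -253.0, 90.6]
orientation: [0.214, 1.844, -1.644]
ft_force: [-3.2, -1.0, -1.5]
width: 13.5
```

servo_tool(
  moves="-0.0035 -0.001 0 0 0 0; -0.0065 -0.0025 0 0 0 0; -0.0065 -0.0025 0.003 0 0 0; -0.0065 -0.0025 0.006 0 0 0; -0.0065 -0.0025 0.009 0 0 0; -0.0065 -0.0025 0.012 0 0 0; -0.0065 -0.0025 0.012 0 0 0",
)

```text
t: 8.98
ee_pos: [443.5, -255.4, 103.0]
orientation: [0.214, 1.843, -1.644]
ft_force: [0.3, 1.4, -1.0]
width: 14.0
```

```bash
python3 st.py; python3 -c "
from h import *
grab('scene','s8'); crop('s8',190,130,290,220,7,'s8c'); grab('top','t8'); crop('t8',190,150,270,230,8,'t8c')"
```

```text
q [-0.85  0.5   2.15  1.17  0.61 -0.68] ee [ 443.5 -255.4  103. ] press [-142.2    0.   103. ] TIP press [-2.320e+01 -1.000e-01  1.653e+02] F [ 0.3  1.4 -1. ] w 14.0
bar pitch 34.0 yaw rel -0.1 roll z -0.002
```

View pics/s8c.png

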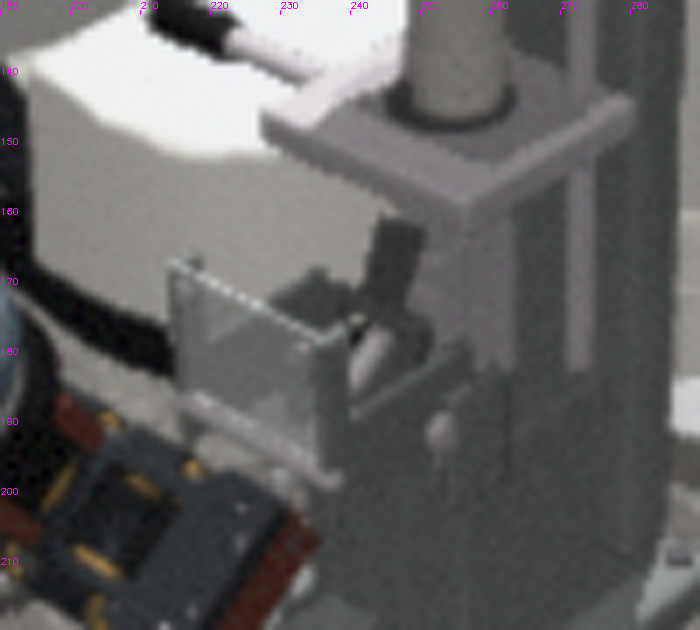

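View pics/t8c.png

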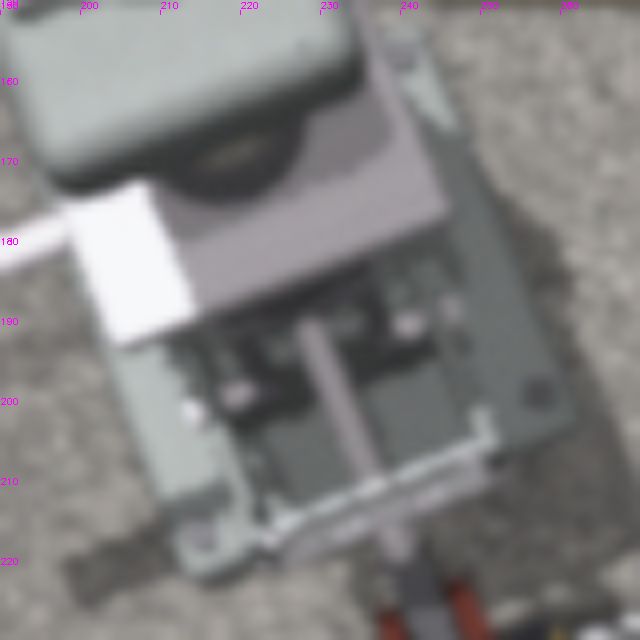

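servo_tool(
  moves="-0.001 -0.0004 0.003 0 0 0; -0.002 -0.0007 0.006 0 0 0; -0.003 -0.001 0.009 0 0 0; -0.003 -0.001 0.012 0 0 0; -0.003 -0.001 0.012 0 0 0",
)

```text
t: 9.7
ee_pos: [440.4, -256.5, 114.9]
orientation: [0.214, 1.843, -1.644]
ft_force: [-0.0, -0.6, -1.8]
width: 13.5
```

```bash
python3 st.py; python3 -c "
from h import *
grab('scene','s9'); crop('s9',190,130,290,220,7,'s9c'); grab('top','t9'); crop('t9',190,150,270,230,8,'t9c')"
```

```text
q [-0.86  0.47  2.16  1.13  0.62 -0.63] ee [ 440.4 -256.5  114.9] press [-1.456e+02  1.000e-01  1.149e+02] TIP press [-26.5  -0.  177.1] F [-0.  -0.6 -1.8] w 13.5
bar pitch 34.0 yaw rel -0.1 roll z -0.002
```

View pics/s9c.png

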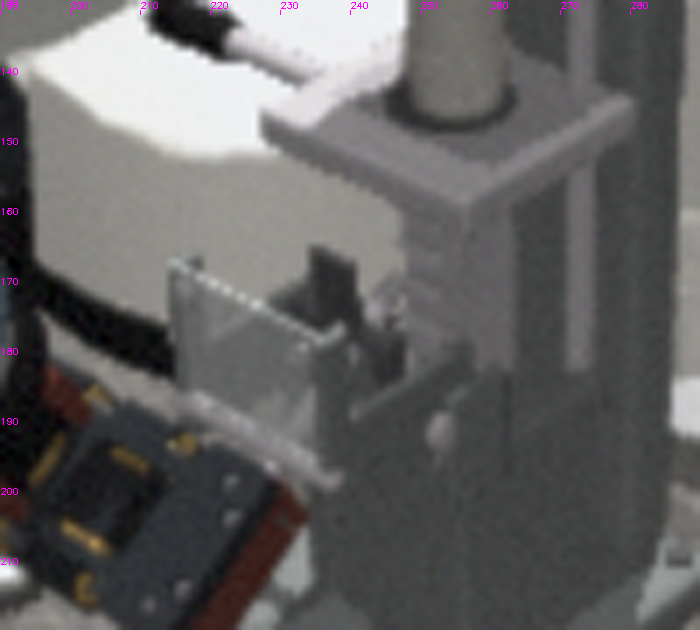

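View pics/t9c.png

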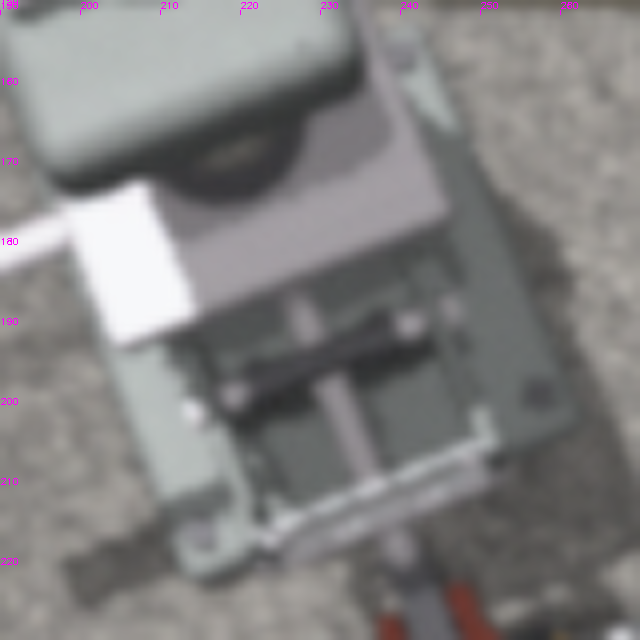

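```bash
python3 -c "
from h import *
for th in (0,.4,.61,.7,.85,1.0,1.134):
    a=np.radians(55)+th; p=w(-53+65*np.cos(a),0,140+65*np.sin(a)); print(th,proj('s9',p).round(1),proj('t9',p).round(1))
Q=cloud('s9'); print([pr(Q[v,u]).round(0) for u,v in((236,167),(236,170),(238,172),(234,166))])
"
```

```text
0 [[249.5 162.2]] [[222.7 176.7]]
0.4 [[243.  162.6]] [[225.9 185.1]]
0.61 [[239.2 164.4]] [[228.  190.4]]
0.7 [[237.5 165.4]] [[229.  192.7]]
0.85 [[234.8 167.6]] [[230.6 196.7]]
1.0 [[232.3 170.2]] [[232.2 200.7]]
1.134 [[230.1 172.9]] [[233.6 204.1]]
[array([-63.,   1., 202.]), array([-61.,   4., 190.]), array([-64.,  -5., 190.]), array([-61.,  10., 200.])]
```

servo_tool(
  moves="0 0 0.002 0 0 0; -0.001 0 0.004 0 0 0; -0.002 -0.001 0.006 0 0 0; -0.002 -0.001 0.006 0 0 0; -0.002 -0.001 0.006 0 0 0",
)

```text
t: 10.42
ee_pos: [438.3, -257.3, 120.6]
orientation: [0.214, 1.844, -1.644]
ft_force: [1.8, 0.9, -2.6]
width: 13.7
```

```bash
python3 st.py; python3 -c "
from h import *
grab('scene','s10'); crop('s10',190,130,290,220,7,'s10c'); grab('top','t10'); crop('t10',190,150,270,230,8,'t10c')"
```

```text
q [-0.86  0.45  2.16  1.11  0.63 -0.61] ee [ 438.3 -257.3  120.6] press [-1.478e+02  1.000e-01  1.206e+02] TIP press [-2.870e+01 -1.000e-01  1.829e+02] F [ 1.8  0.9 -2.6] w 13.7
bar pitch 34.0 yaw rel -0.1 roll z -0.002
```

View pics/s10c.png

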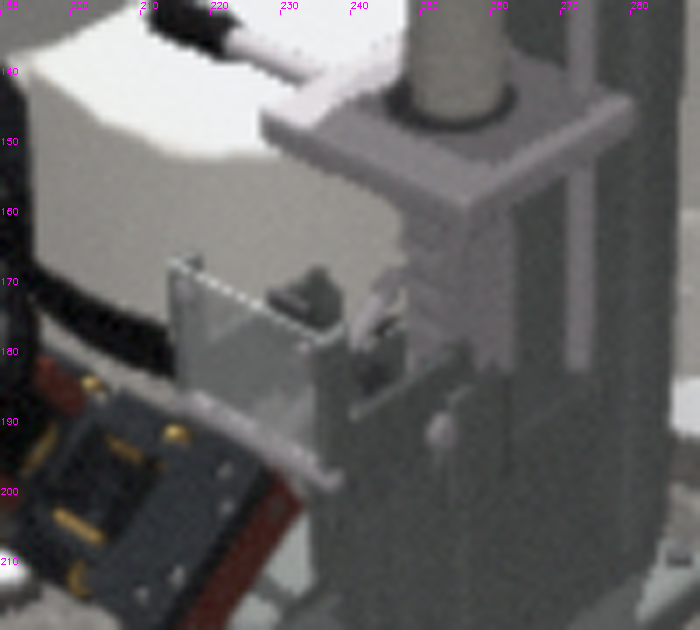

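View pics/t10c.png

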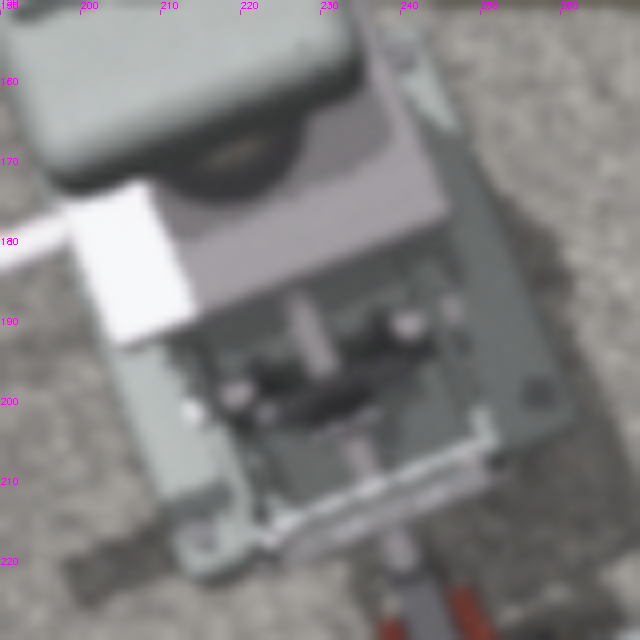

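servo_tool(
  moves="0 0 -0.006 0 0 0; 0 0 -0.012 0 0 0; 0 0 -0.017 0 0 0; -0.01 -0.004 -0.026 0 0 0; -0.02 -0.0075 -0.035 0 0 0; -0.029 -0.011 -0.044 0 0 0; -0.048 -0.018 -0.052 0 0 0; -0.066 -0.025 -0.06 0 0 0",
)

```text
t: 11.52
ee_pos: [371.8, -282.5, 60.0]
orientation: [0.213, 1.844, -1.644]
ft_force: [0.4, 0.3, -2.4]
width: 13.4
```

servo_tool(
  moves="-0.019 -0.007 0 0 0 0; -0.038 -0.0145 0 0 0 0; -0.038 -0.0145 0 0 0 0",
)

```text
t: 11.9
ee_pos: [333.7, -297.5, 60.3]
orientation: [0.216, 1.845, -1.645]
ft_force: [-0.2, -0.2, -1.5]
width: 13.5
```

```bash
python3 st.py; python3 -c "
from h import *
grab('scene','s11'); crop('s11',130,120,330,310,4,'s11c'); grab('top','t11'); crop('t11',150,130,350,270,4,'t11c')"
```

```text
q [-1.13  0.58  2.22  1.17  0.65 -0.98] ee [ 333.7 -297.5   60.3] press [-259.9   -0.4   60.3] TIP press [-140.8   -0.8  122.5] F [-0.2 -0.2 -1.5] w 13.5
bar pitch 34.0 yaw rel -0.2 roll z -0.003
```

View pics/s11c.png

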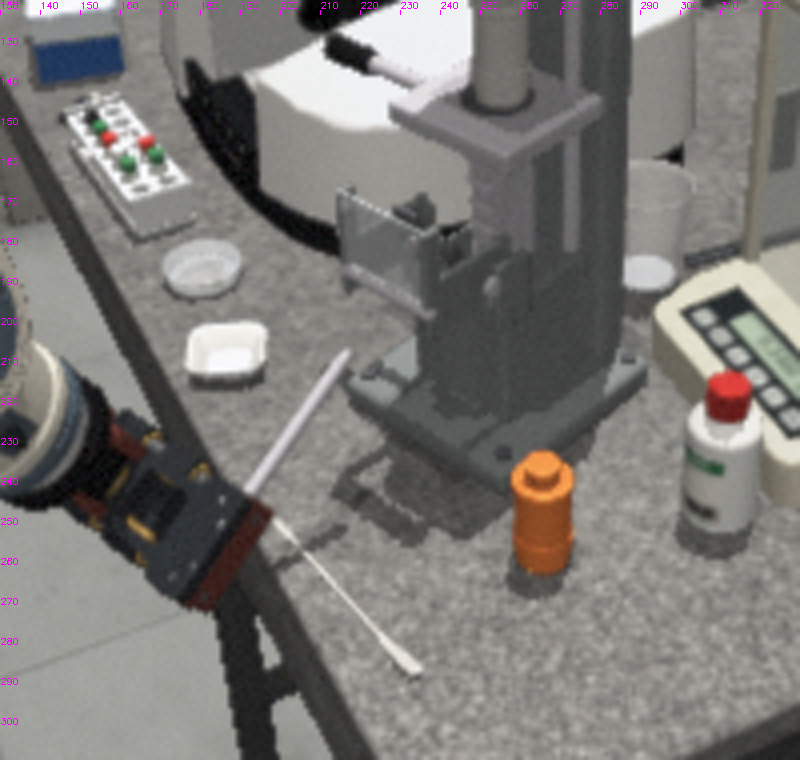

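View pics/t11c.png

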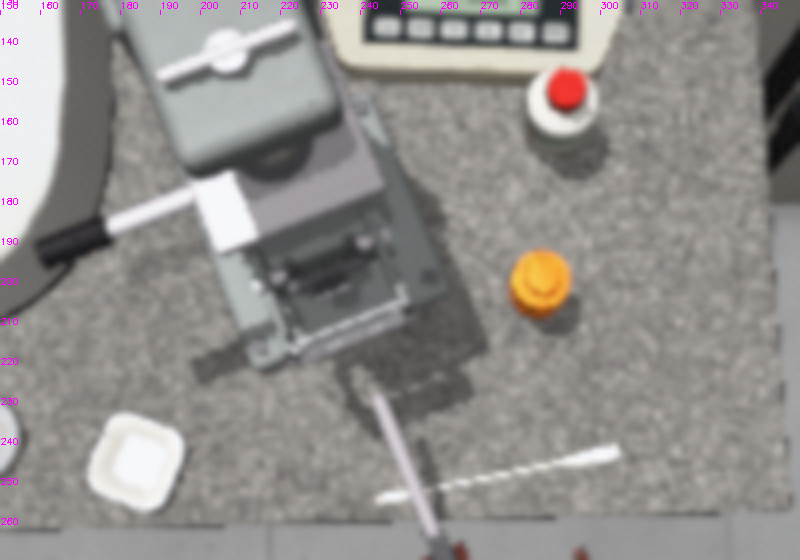

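```bash
python3 - <<'E'
from h import *
Rc=R.from_rotvec(ctrl.get_obs()['orientation']); T=R.from_rotvec([-0.1135,2.168,-2.168])
rv=np.degrees((T*Rc.inv()).as_rotvec()); print(rv, np.linalg.norm(rv))
E
```

```text
[ -8.02224488  33.1780864  -14.29340498] 37.00598946079993
```

servo_tool(
  moves="0 -0.03 0.03 0 0 0; 0.005 -0.07 0.06 -2 8 -3.5; 0.025 -0.11 0.08 -4 16.5 -7; 0.065 -0.14 0.1 -6 25 -11; 0.105 -0.165 0.11 -8 33.2 -14.3; 0.145 -0.169 0.11 -8 33.2 -14.3; 0.145 -0.169 0.11 -8 33.2 -14.3; 0.145 -0.169 0.11 -8 33.2 -14.3",
)

```text
t: 13.0
ee_pos: [483.9, -465.2, 171.2]
orientation: [-0.117, 2.163, -2.166]
ft_force: [-0.3, -0.0, -1.8]
width: 13.3
```

```bash
python3 st.py;python3 - <<'E'
from h import *
o=ctrl.get_obs()
for n in('scene','top'):
    grab(n,n+'12'); p,W=fitbar(n+'12',o)
    for lo in range(-140,-25,20):
        q=p[(p[:,0]>=lo)&(p[:,0]<lo+20)]
        if len(q)>5: print(n,lo,len(q),q.mean(0).round(1))
E
```

```text
q [-0.78  0.57  1.57  0.    1.    0.68] ee [ 483.9 -465.2  171.2] press [-179.  -210.4  171.2] TIP press [ -49.7 -244.   156.4] F [-0.3 -0.  -1.8] w 13.3
bar pitch 0.1 yaw rel -14.5 roll z 0.001
scene -140 20 [-126.3   15.4    0.9]
scene -120 18 [-113.2   16.1    2.3]
top -140 16 [-125.4   17.5   -3.5]
top -120 33 [-110.6   15.6   -3.3]
top -100 16 [-95.6  15.6  -4.5]
```

servo_tool(
  moves="-0.002 -0.0005 -0.05 0 0 0; -0.004 -0.001 -0.1 0 0 0; -0.0045 -0.001 -0.13 0 0 0; -0.0045 -0.001 -0.14 0 0 0; -0.0045 -0.001 -0.144 0 0 0; -0.0045 -0.001 -0.144 0 0 0",
)

```text
t: 13.85
ee_pos: [475.1, -467.4, 27.7]
orientation: [-0.113, 2.167, -2.168]
ft_force: [0.5, -0.2, -1.1]
width: 13.6
```

```bash
python3 st.py;python3 - <<'E'
from h import *
grab('scene','s13'); crop('s13',200,200,340,320,5,'s13c')
E
```

```text
q [-0.8   0.76  1.62 -0.    0.76  0.67] ee [ 475.1 -467.4   27.7] press [-188.  -209.3   27.7] TIP press [ -59.  -243.5   12.7] F [ 0.5 -0.2 -1.1] w 13.6
bar pitch 0.0 yaw rel -14.8 roll z 0.0
```

View pics/s13c.png

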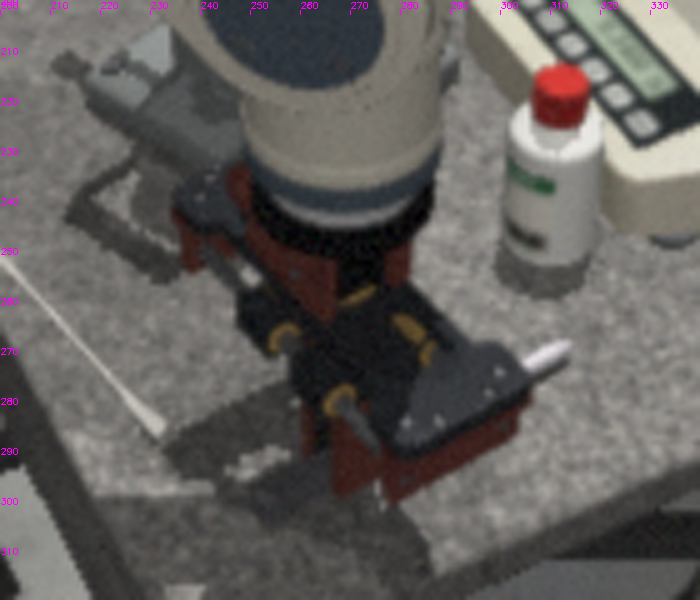

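servo_tool(
  moves="0 0 -0.0015 0 0 0; 0 0 -0.003 0 0 0; 0 0 -0.004 0 0 0; 0 0 -0.004 0 0 0",
)

```text
t: 14.4
ee_pos: [475.0, -467.0, 22.9]
orientation: [-0.114, 2.168, -2.167]
ft_force: [-0.1, 1.0, 0.9]
width: 13.4
```

servo_tool(
  moves="0 0 -0.001 0 0 0; 0 0 -0.001 0 0 0",
)

```text
t: 14.65
ee_pos: [474.9, -467.0, 22.5]
orientation: [-0.114, 2.168, -2.167]
ft_force: [-2.6, 1.5, 7.9]
width: 13.9
```

servo_tool(
  moves="0 0 0 0 0 0; 0 0 0 0 0 0; 0 0 0 0 0 0; 0 0 0 0 0 0; 0 0 0 0 0 0",
  hand=120,
)

```text
t: 15.28
ee_pos: [474.8, -466.9, 21.5]
orientation: [-0.115, 2.169, -2.167]
ft_force: [-0.8, -0.4, -0.7]
width: 46.6
```

servo_tool(
  moves="0 0 0.01 0 0 0; 0 0 0.03 0 0 0; 0 0 0.07 0 0 0; 0 0 0.12 0 0 0; 0 0 0.17 0 0 0; 0 0 0.22 0 0 0",
)

```text
t: 16.02
ee_pos: [474.8, -466.9, 245.2]
orientation: [-0.113, 2.167, -2.168]
ft_force: [-0.9, -0.3, -0.2]
width: 46.6
```

```bash
python3 st.py;python3 - <<'E'
from h import *
grab('scene','s14'); crop('s14',180,120,340,310,4,'s14c')
grab('top','t14'); crop('t14',150,130,350,270,4,'t14c')
E
```

```text
q [-0.79  0.48  1.53 -0.    1.13  0.67] ee [ 474.8 -466.9  245.2] press [-188.1 -208.8  245.2] TIP press [ -59.  -242.9  230.2] F [-0.9 -0.3 -0.2] w 46.6
bar pitch 0.0 yaw rel -14.8 roll z 0.001
```

View pics/s14c.png

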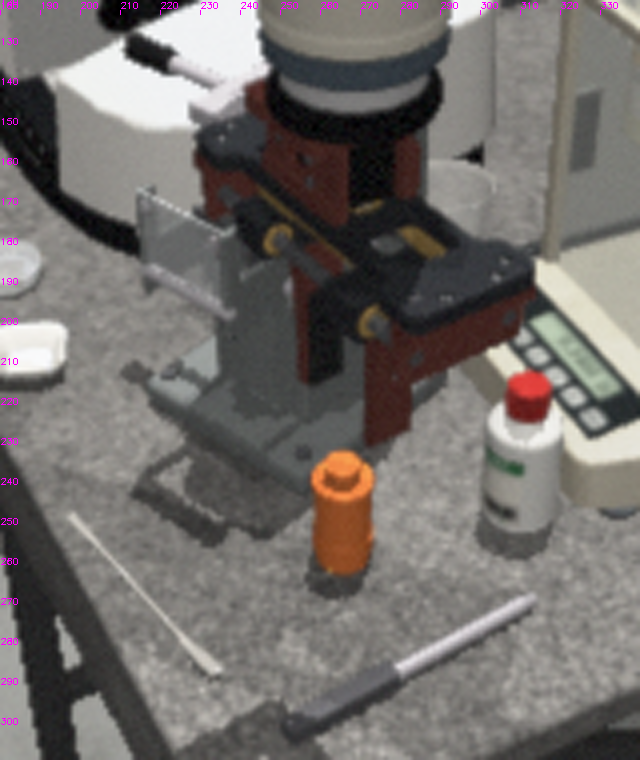

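```bash
python3 - <<'E'
from h import *
for t in('scene0','top0','t11','s11'):
    Q=cloud(t).reshape(-1,3); Q=Q[~np.isnan(Q[:,0])]; d=Q-O; X=d@xp; Y=d@yp; Z=Q[:,2]
    for x0 in range(-150,150,50):
        r=[]
        for y0 in range(70,250,30):
            m=(X>x0)&(X<x0+50)&(Y>y0)&(Y<y0+30)&(Z<700); r.append(int(np.percentile(Z[m],98)) if m.sum()>3 else -1)
        print(t,x0,r)
print('handle',w(-10,121,240), 'A',w(-150,121,340))
Rc=R.from_rotvec(ctrl.get_obs()['orientation'])
M=np.stack([np.cross([0,0,-1],xp),[0,0,-1],xp],1); print(M.round(2), np.degrees((R.from_matrix(M)*Rc.inv()).as_rotvec()).round(1))
E
```

```text
scene0 -150 [3, 3, 15, 3, -890, -891]
scene0 -100 [20, 3, 13, 15, 14, 14]
scene0 -50 [237, 240, 240, 3, 2, 14]
scene0 0 [0, 2, 137, 147, 152, 157]
scene0 50 [-890, 118, 150, 166, 173, 177]
scene0 100 [-1, -892, 172, 179, 184, 181]
top0 -150 [2, 4, 14, 15, 16, 3]
top0 -100 [23, 3, 15, 15, 15, 14]
top0 -50 [237, 241, 240, 3, 3, 15]
top0 0 [22, 234, 140, 147, 153, 158]
top0 50 [22, 149, 156, 165, 172, 174]
top0 100 [147, 162, 172, 179, 184, 183]
t11 -150 [3, 3, 15, 15, 16, 3]
t11 -100 [22, 3, 14, 15, 15, 16]
t11 -50 [237, 240, 240, 3, 3, 15]
t11 0 [22, 234, 140, 146, 153, 159]
t11 50 [23, 148, 156, 165, 171, 175]
t11 100 [147, 162, 171, 179, 185, 182]
s11 -150 [2, 3, 13, 14, 15, 2]
s11 -100 [20, 3, 13, 15, 15, 14]
s11 -50 [237, 240, 239, 2, 3, 14]
s11 0 [1, 2, 140, 146, 152, 157]
s11 50 [-890, 117, 158, 166, 173, 175]
s11 100 [-1, -895, 171, 180, 184, 181]
handle [524.18380078 -95.33716278 240.        ] A [ 393.30820609 -145.05213752  340.        ]
[[ 0.36  0.    0.93]
 [-0.93  0.    0.36]
 [ 0.   -1.    0.  ]] [-1.000e-01  8.000e-01  1.048e+02]
```

View pics/t14c.png

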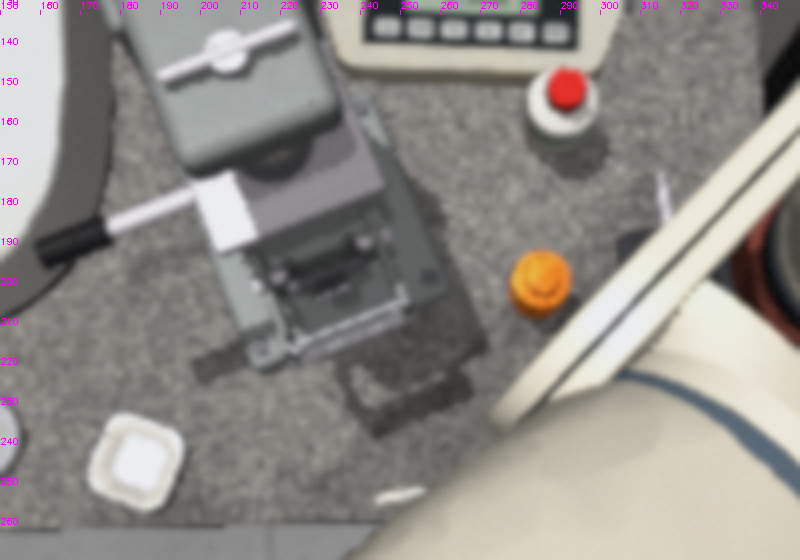

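servo_tool(
  moves="-0.04 0.01 0.04 0 0 5; -0.09 0.02 0.08 0 0 14; -0.11 0.06 0.1 0 0 24; -0.115 0.11 0.1 0 0 34; -0.115 0.16 0.1 0 0 44; -0.115 0.2 0.1 0 0 54; -0.115 0.24 0.1 0 0 64; -0.11 0.28 0.1 0 0 74",
  hand=255,
)

```text
t: 17.12
ee_pos: [364.2, -185.5, 342.1]
orientation: [-1.125, 1.332, -1.334]
ft_force: [0.9, 0.2, -0.2]
width: 0.3
```

```bash
python3 - <<'E'
from h import *
o=ctrl.get_obs();Rc=R.from_rotvec(o['orientation'])
M=np.stack([np.cross([0,0,-1],xp),[0,0,-1],xp],1); print(o['ee_pos'],o['qpos'].round(2),np.degrees((R.from_matrix(M)*Rc.inv()).as_rotvec()).round(1),(w(-150,121,340)-o['ee_pos']).round(1))
E
```

```text
[ 364.17251209 -185.45268053  342.11129784] [-0.5  -0.03  1.96 -0.    1.21 -0.33] [ 0.1  0.  30.5] [29.1 40.4 -2.1]
```

servo_tool(
  moves="0.01 0.02 0 0 0 10; 0.02 0.03 0 0 0 20; 0.029 0.04 0 0 0 30; 0.06 0.052 -0.01 0 0 30.5; 0.1 0.067 -0.02 0 0 30.5; 0.14 0.082 -0.03 0 0 30.5; 0.16 0.09 -0.035 0 0 30.5; 0.16 0.09 -0.035 0 0 30.5",
)

```text
t: 18.12
ee_pos: [524.9, -96.5, 306.3]
orientation: [-1.36, 0.941, -0.94]
ft_force: [-0.2, 0.3, 0.1]
width: 0.3
```

```bash
python3 - <<'E'
from h import *
o=ctrl.get_obs();Rc=R.from_rotvec(o['orientation'])
M=np.stack([np.cross([0,0,-1],xp),[0,0,-1],xp],1); print(o['ee_pos'],pr(o['ee_pos']).round(1),o['qpos'].round(2),np.degrees((R.from_matrix(M)*Rc.inv()).as_rotvec()).round(1))
grab('scene','s15'); crop('s15',150,20,310,220,4,'s15c')
E
```

```text
[524.91856359 -96.49543354 306.30609971] [ -9.7 119.7 306.3] [-0.2   0.22  1.77 -0.    1.16 -0.56] [ 0.1 -0.1  0.2]
```

View pics/s15c.png

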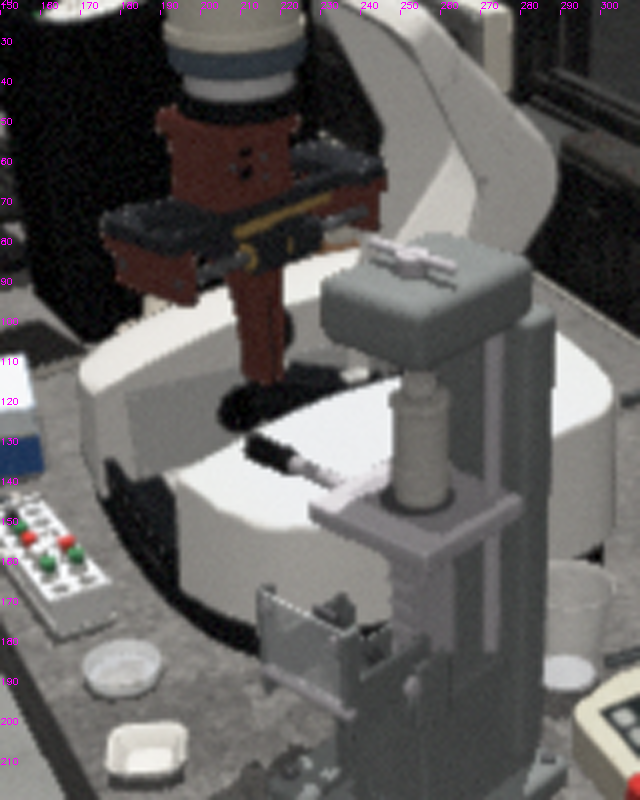

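servo_tool(
  moves="0 0.0005 -0.015 0 0 0; 0 0.0005 -0.03 0 0 0; 0 0.0005 -0.038 0 0 0; 0 0.0005 -0.041 0 0 0; 0 0.0005 -0.043 0 0 0; 0 0.0005 -0.045 0 0 0; 0 0.0005 -0.0465 0 0 0; 0 0.0005 -0.048 0 0 0",
)

```text
t: 19.18
ee_pos: [525.0, -96.4, 259.0]
orientation: [-1.358, 0.941, -0.942]
ft_force: [-2.2, -0.0, 7.1]
width: 0.5
```

```bash
python3 - <<'E'
from h import *
o=ctrl.get_obs();print(o['ee_pos'],pr(o['ee_pos']).round(1),o['ft_force'],o['moment'])
grab('scene','s16'); crop('s16',180,70,290,210,5,'s16c')
E
```

```text
[525.04582541 -96.37932737 258.96652796] [ -9.6 119.7 259. ] [-2.15541238 -0.022927    7.07223542] [ 0.04048453  0.3085582  -0.01725833]
```

View pics/s16c.png

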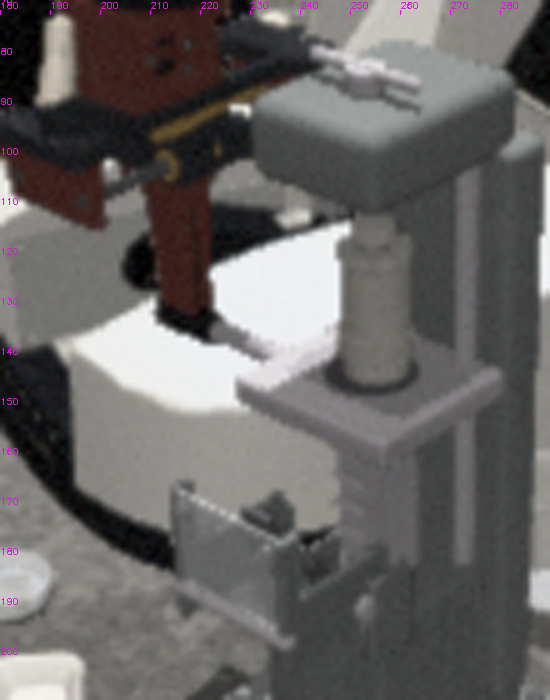

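servo_tool(
  moves="0 0 -0.0015 0 0 0; 0 0 -0.003 0 0 0; 0 0 -0.005 0 0 0; 0 0 -0.007 0 0 0; 0 0 -0.009 0 0 0; 0 0 -0.011 0 0 0; 0 0 -0.013 0 0 0; 0 0 -0.015 0 0 0",
)

```text
t: 20.23
ee_pos: [525.0, -96.4, 244.4]
orientation: [-1.358, 0.941, -0.943]
ft_force: [-2.6, -0.7, 7.7]
width: 0.5
```

```bash
python3 - <<'E'
from h import *
o=ctrl.get_obs();print(o['ee_pos'],pr(o['ee_pos']).round(1),o['ft_force'],o['moment'])
grab('scene','s17'); crop('s17',180,70,290,210,5,'s17c')
E
```

```text
[525.01232145 -96.38316577 244.40475846] [ -9.6 119.7 244.4] [-2.63932986 -0.74202666  7.72585408] [0.05720928 0.35063289 0.01623985]
```

View pics/s17c.png

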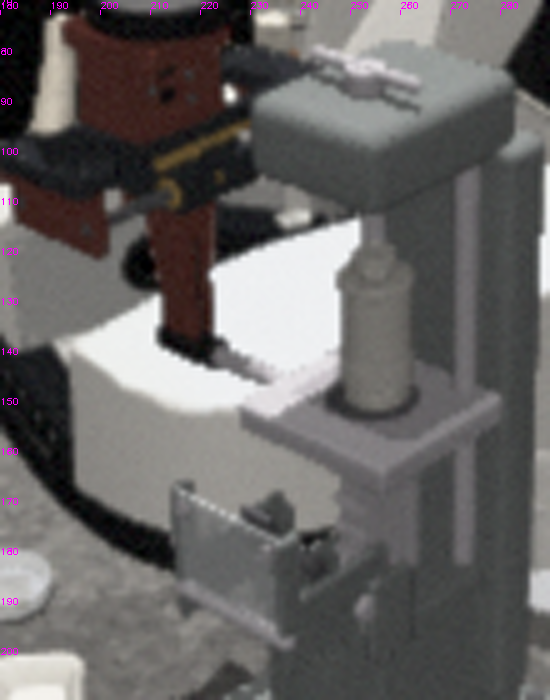

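Going down cleanly with the die upright. Continuing.

servo_tool(
  moves="0 0 -0.002 0 0 0; 0 0 -0.004 0 0 0; 0 0 -0.006 0 0 0; 0 0 -0.008 0 0 0; 0 0 -0.01 0 0 0; 0 0 -0.012 0 0 0; 0 0 -0.014 0 0 0; 0 0 -0.016 0 0 0",
)

```text
t: 21.28
ee_pos: [525.0, -96.4, 228.4]
orientation: [-1.358, 0.941, -0.942]
ft_force: [-3.1, 2.0, 7.1]
width: 0.2
```

servo_tool(
  moves="0 0 -0.0015 0 0 0; 0 0 -0.003 0 0 0; 0 0 -0.0045 0 0 0; 0 0 -0.006 0 0 0; 0 0 -0.0065 0 0 0",
)

```text
t: 21.9
ee_pos: [525.0, -96.4, 221.8]
orientation: [-1.358, 0.941, -0.942]
ft_force: [-2.0, 0.1, 6.0]
width: 0.4
```

servo_tool(
  moves="0 0 -0.0008 0 0 0; 0 0 -0.0015 0 0 0; 0 0 -0.0015 0 0 0",
)

```text
t: 22.28
ee_pos: [525.0, -96.4, 220.3]
orientation: [-1.358, 0.941, -0.943]
ft_force: [-1.5, 0.2, 6.4]
width: -0.1
```

servo_tool(
  moves="0 0 -0.0005 0 0 0; 0 0 -0.001 0 0 0; 0 0 -0.001 0 0 0",
)

```text
t: 22.65
ee_pos: [525.0, -96.4, 219.3]
orientation: [-1.358, 0.941, -0.943]
ft_force: [-1.2, -0.2, 5.6]
width: 0.2
```

servo_tool(
  moves="0 0 -0.0005 0 0 0; 0 0 -0.001 0 0 0; 0 0 -0.001 0 0 0",
)

```text
t: 23.02
ee_pos: [525.0, -96.4, 218.9]
orientation: [-1.358, 0.941, -0.943]
ft_force: [-4.2, 0.1, 11.1]
width: 0.4
```

servo_tool(
  moves="0 0 -0.0005 0 0 0; 0 0 -0.001 0 0 0; 0 0 -0.001 0 0 0",
)

```text
t: 23.4
ee_pos: [525.1, -96.4, 218.7]
orientation: [-1.358, 0.941, -0.943]
ft_force: [-6.3, 1.3, 19.1]
width: 0.6
```

servo_tool(
  moves="0 0 -0.0005 0 0 0; 0 0 -0.0005 0 0 0",
)

```text
t: 23.65
ee_pos: [525.1, -96.4, 218.6]
orientation: [-1.358, 0.941, -0.943]
ft_force: [-7.5, 1.7, 22.3]
width: 0.3
```

servo_tool(
  moves="0 0 0.001 0 0 0; 0 0 0.003 0 0 0; 0 0 0.01 0 0 0; 0 0 0.03 0 0 0; 0 0 0.06 0 0 0; 0 0 0.1 0 0 0; 0 0 0.1 0 0 0",
)

```text
t: 24.52
ee_pos: [526.6, -96.7, 319.3]
orientation: [-1.356, 0.937, -0.946]
ft_force: [-0.3, -0.2, -0.3]
width: 0.4
```

servo_tool(
  moves="-0.04 -0.015 0 0 0 0; -0.09 -0.034 0 0 0 0; -0.14 -0.053 0 0 0 0; -0.16 -0.06 0 0 0 0; -0.16 -0.06 0 0 0 0",
)

```text
t: 25.15
ee_pos: [364.4, -156.7, 316.0]
orientation: [-1.358, 0.943, -0.944]
ft_force: [-0.5, -0.6, 0.8]
width: 0.2
```

```bash
python3 - <<'E'
from h import *
o=ctrl.get_obs();print(o['ee_pos'],o['ft_force'],o['qvel'].round(3))
grab('scene','s18'); crop('s18',180,70,340,310,3,'s18c')
grab('top','t18'); crop('t18',150,130,350,270,4,'t18c')
for t in('s18','t18'):
    Q=cloud(t).reshape(-1,3); Q=Q[~np.isnan(Q[:,0])]; d=Q-O; X=d@xp; Y=d@yp; Z=Q[:,2]
    m=(X>-50)&(X<-25)&(abs(Y)<45)&(Z>180)&(Z<260); print(t,'platen',m.sum(),np.percentile(Z[m],[10,50,90]) if m.sum() else '')
    m=(X>-35)&(X<20)&(abs(Y-121)<15)&(Z>170)&(Z<260); print('grip',m.sum(),np.percentile(Z[m],[50,95]) if m.sum() else '')
    m=(X>-30)&(X<40)&(abs(Y)<30)&(Z>215)&(Z<300); 
    for z0 in range(210,290,15):
        k=(X>-30)&(X<50)&(abs(Y)<30)&(Z>z0)&(Z<z0+15)
        if k.sum()>5: print('die',z0,k.sum(),X[k].min().round(),X[k].mean().round(1),Y[k].mean().round(1))
E
```

```text
[ 364.44000413 -156.67469622  316.04754745] [-0.49528977 -0.56885682  0.84764876] [ 0.028  0.026 -0.04   0.006 -0.008  0.015]
s18 platen 276 [187.67417608 197.36861831 199.44290952]
grip 59 [197.27667777 200.92516193]
die 210 130 -16.0 13.1 -7.8
die 225 120 -13.0 16.3 -7.0
die 240 123 -13.0 15.5 -7.0
die 255 205 -15.0 18.4 -0.6
die 270 137 -5.0 28.9 3.5
die 285 101 32.0 44.8 8.7
t18 platen 380 [194.36060269 197.48460254 199.50841602]
grip 112 [197.84169769 201.08307918]
die 210 34 -13.0 -9.3 -1.3
die 225 24 -12.0 -9.4 0.5
die 240 20 -12.0 -10.2 -0.4
die 255 6 -13.0 -12.4 0.1
```

View pics/s18c.png

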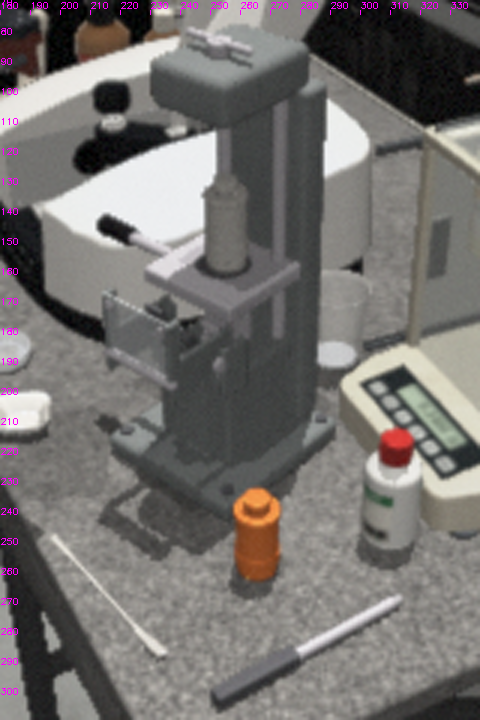

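View pics/t18c.png

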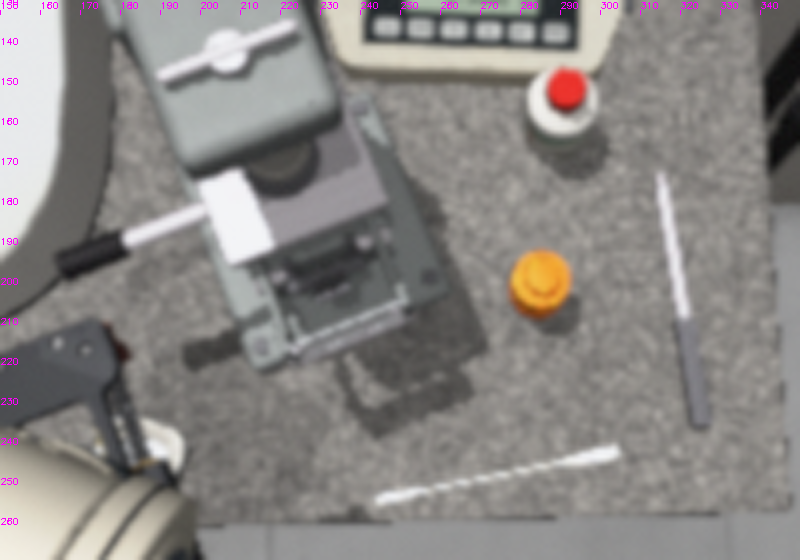

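```bash
python3 -c "
from workcell import ctrl
print(ctrl.close_job())"
```

```text
the job is handed in; nothing more can be done
None
```

The job is done and handed in at about 25 s of the 72 s. No verdict came back.

- **Pawl:** I pushed the release bar in under the guard at a 34° slope until it touched the ram, drew it back 7 mm and lifted. The pawl went over to its front stop and was still there in every later picture. The fingers stayed outside the guard.
- **Bar:** It lies flat on the worktop near where I picked it up, well clear of the press.
- **Platen:** I pressed it down by its handle with the closed fingertips, at about 6–8 N. At the end the tip stopped moving and the force rose to 22 N. The last depth readings put the platen top at about 197.5 mm and the top of the grip at about 201 mm, against 238 and 240 mm at the start. That matches the full 40 mm of travel.
- **Everything else:** The die stands upright on the middle of the platen. The orange look-alike, bottle and spatula look unmoved. The weighing boat was partly hidden by the gripper in the last top view, but looked in place in the other one.

**Disagreement:** the bar met the ram about 3–4 mm deeper than my press fix predicted. That is a small calibration error or a gap between teeth, and it did not matter to the result. No other check failed.

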